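Load a door backplate into the drilling jig

ROBOT

A 6-joint arm with a two-finger parallel gripper is mounted at the origin on a cart in front of the work surface, level with it; the furniture and walls round the work are solid. World frame = base frame: x ahead of the robot, y to its left, z up, the work surface at z = 0. Lengths are in m, angles in rad, forces in N, time in s.
With the tool pointing down it reaches from about 0.3 to 0.775 m from the base axis. Payload 14.6 kg.
Tool frame: the origin (TCP) lies midway between the tips of the shut fingers; the grasp point (between the pads) lies 19 mm behind it; z points along the fingers, y is the line along which they close (so a half turn about z gives the same grasp; the last joint's range is limited). The gripper opens to 94 mm and grips with 3 to 60 N. Pads are 16 mm wide; open, the fingers measure 119 mm over their backs; the gripper's body (75 mm by 177 mm) begins 78 mm behind the grasp point.
Start: joints at [-1.26, 0.3, 1.521, -0, 1.321, -0.067], TCP at [0.203, -0.511, 0.205] pointing down, gripper open.
Joint ranges: [-3.03, 3.03], [-0.79, 2.21], [0.23, 2.52], [-1.04, 4.18], [0, 3.07], [-2.55, 2.55]. Speed limits (rad/s): [2.22, 2.22, 2.57, 3.14, 3.14, 3.14].

INTERFACE

Orientations are given as [roll, pitch, yaw] about the fixed x, y, z axes, in that order (R = Rz(yaw) Ry(pitch) Rx(roll)).
In Python, from station import telemetry, optics, ctrl gives the robot as it stands.
- The arm moves only by the tool carry_out, never from a script. Its argument "plan" is a list that holds one entry, the list of rows, each a list of 7 numbers: the shift along the tool's x, y, z in mm, then the turn, a rotation vector about the tool's x, y, z in rad, then the finger opening in mm, from 0 to 94. A call has 1 to 20 rows; each row shifts and turns the commanded pose from where the row before left it, along the tool's axes as they then stand; what a row does not reach is not made up. A row lasts 1/12 s, in which the tool goes at most 41.7 mm and 7.16 degrees, less where a joint would pass 70% of its speed; a pose out of reach is approached as far as the arm can. A call with a gripper value outside its range is refused whole. The fingers move at their own pace and stop on an object; "squeeze" is the grip in N (left out, the last holds). Time passes only in rows, so rows that do not move let the fingers close. It gives the time, the measured TCP pose, the force, the opening and the grip force at its end, in the units of the state.
- telemetry.get_obs(): the state, without advancing time (a new reading comes with each control period).
- optics.camera(name): name is "scene" or "top" or "wrist"; returns a dict with "pixels" (420x560x3 uint8, red, green, blue), "intrinsics" (3x3 intrinsics, pixels), "origin" and "rotation" of the camera in the world. Camera axes: x right, y down, z forward; pixel columns grow to the right and rows downward; lengths in m; the calibration is good to about 2 mm. A picture is of the moment at which its call begins. There is no depth.
- ctrl.hand_in(): hands the job in; it is judged then, once.
The state is a dict: "time_s": time; "qpos": joint angles; "joint_vel": joint speeds; "tau": joint torques, N m; "ee_pos": TCP position; "eef_rot": TCP orientation; "force": force on the tool from outside, world axes, zero at the start; "moment": the same for the moment, N m; "grip_width": finger opening in m; "grip_force": force on a finger pad.
Only numpy, scipy, OpenCV 4.12 (cv2) and the standard library are available. Lean on these libraries where they do the work, as an engineer would, in place of code of your own. Each camera call takes 0.05 s, during which the arm holds its last target. There are 200 camera calls.

TASK

Load the drilling jig on the bench: swing its dog aside, put the door backplate whose two holes match the jig's pins over them and push it down until it sits flush on the jig, lift-out pads and all, then swing the dog fully back over its end to hold it. Leave everything else on the bench where it is.

Things in the scene. Friction and masses are not known exactly. Their poses are not given: they have to be found in the camera images.
- backplate_long: bright steel door backplate lying flat, 44 (x) x 160 (y) x 8 mm, 0.3 kg; origin at the centre of its underside. Holes on its centreline 92 mm apart: round 20 mm hole at y = +46 mm, and lock-cylinder profile hole (18.4 mm round, with 11.5 mm wide slot towards -y, 33 mm long in all) with its round centre at y = -46 mm. Matches the jig; grip across the plain middle.
- backplate_long_round_hole (a point): centre of the 20 mm round hole of backplate_long, at its underside.
- backplate_long_profile_hole (a point): centre of the round part of the profile hole of backplate_long, at its underside.
- backplate_short: bright steel door backplate lying flat, 44 (x) x 160 (y) x 8 mm, 0.3 kg; origin at the centre of its underside. Holes on its centreline 72 mm apart: round 20 mm hole at y = +46 mm, and lock-cylinder profile hole (18.4 mm round, with 11.5 mm wide slot towards -y, 33 mm long in all) with its round centre at y = -26 mm. Does not fit the jig; bystander.
- jig_seat (a point): centre of the drilling jig's seat: flat top, 18 mm over the bench, of a grey base 74 x 222 mm bolted down; y along the jig towards its dog, x across. A seated plate has the same axes and its underside at this height. Two bullet-nosed pins stand 21 mm above the seat (top 8 mm tapered). The jig lies beyond the plates.
- jig_round_pin (a point): foot of the 18 mm round pin, at seat height, y = +46 mm from the seat's centre; it takes the round hole.
- jig_profile_pin (a point): foot of the profile pin (16 mm round, with an 8 mm wide, 12 mm high web towards -y), at seat height, y = -46 mm; it takes the profile hole.
- lift_out (a joint): bare metal lift-out pads round the pins, under the plate's place, m: 0 = raised, tops 9 mm above the seat; 0.009 = pushed down level with the seat (rigid stop). Stiff: they stay where they are left, carry a plate's weight, and take some 6 to 10 N to push down.
- dog (a joint): swing dog at the jig's +y end, rad: 0 = closed at its stop, arm pointing along the jig's -y, over a seated plate's end; opens clockwise from above, 1.57 = along -x, clear; stop 1.75. Stays where left (3 N at the knob). Arm 18 mm wide, 8 mm thick, reaches 38 mm from its pivot; underside 10 mm above the seat, so it passes 2 mm over a plate that is fully down and hits one that is not.
- dog_pivot (a point): pivot of the dog, on its axis at the arm's underside, y = +98 mm from the seat's centre; axes as the jig's. A bolt head stands 13 mm above it.
- dog_knob (a point): centre of the top of the dog's upright black knob (13 mm thick, 26 mm high above the arm), 28 mm from the pivot axis.
- cylinder_c: brass lock cylinder lying flat beside one backplate, 33 x 62 x 17 mm; origin at the centre of its underside, y along it. Bystander.
- cylinder_b: nickel lock cylinder lying flat beside the other backplate, 33 x 62 x 17 mm; origin and axes alike. Bystander.
- oil_bottle: oil bottle with a spout, 45 mm wide, 133 mm high, standing left behind the jig; origin at the centre of its underside. Bystander.
- tape_measure: yellow pocket tape measure, 33 x 70 x 60 mm, standing right of the jig; origin at the centre of its underside. Bystander.

How it is judged:
By the outcome, as a careful person would: the job done as asked, in the order asked, and still so for the second after the job is handed in, with the robot touching nothing.
It also fails if it takes over 72 s, if anything falls off the work surface, if the arm or the gripper's body presses on something with over 40 N, if the wrist force passes 120 N, or if a joint passes its speed limit or range.

## Working session

There is one attempt and no reset: what is moved stays moved. The work goes in short steps, Python scripts to look and compute and a tool call to move; the robot and the scene stay as the last step left them, time stands still between calls to the robot, and variables do not carry over. Pictures are saved under pics/ and viewed, at most 10 in all, crops included, and the job is handed in when it is done.

Besides the shell and the picture viewer there is one more tool, called after "Request:" as name([rows], argument=value, ...), one row to a line, values as JSON. carry_out: Moves the arm, as the interface text tells. Its arguments: {"type":"object","properties":{"plan":{"type":"array","items":{"type":"array","items":{"type":"array","items":{"type":"number"}}}},"squeeze":{"type":"number"}},"required":["plan"]}

```bash
mkdir -p pics; ls
python3 - <<'E'
from station import telemetry, optics
import cv2,pickle
o=telemetry.get_obs();print({k:o[k] for k in('time_s','ee_pos','eef_rot','force','grip_width')})
for n in('top','scene'):
    c=optics.camera(n);pickle.dump(c,open(n+'0.pkl','wb'))
    cv2.imwrite(f'pics/{n}0.png',c['pixels'][...,::-1]);print(n,c['intrinsics'],c['origin'],c['rotation'])
E
```

```text
pics
{'time_s': 0.0, 'ee_pos': array([ 0.20277422, -0.51097172,  0.20486073]), 'eef_rot': array([-3.14040828e+00, -6.58079309e-05,  3.77784588e-01]), 'force': array([-0.64273188,  0.87048702, -0.4660015 ]), 'grip_width': 0.09408490291387381}
top [[388.46937678   0.         275.44033894]
 [  0.         388.46937678 202.88765454]
 [  0.           0.           1.        ]] [ 0.47719239 -0.03876765  0.92097334] [-3.05523112 -0.00663794 -1.54187481]
scene [[526.29821025   0.         281.53269411]
 [  0.         526.29821025 197.56988221]
 [  0.           0.           1.        ]] [0.01691908 0.81981562 0.71513756] [-2.13257405  0.01742591 -2.6015264 ]
```

View pics/top0.png

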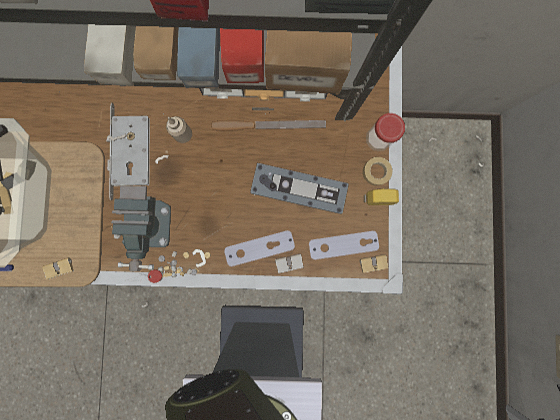

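View pics/scene0.png

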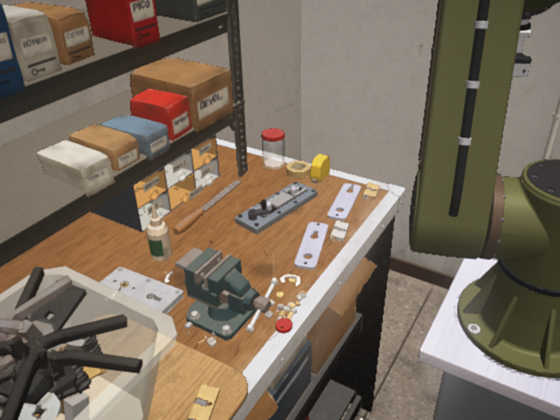

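The top view shows the jig at about (300,187) with its dog end to the left (265,180). The two plates are at (260,248) and (345,245), with cylinders below them. I'll enlarge it to tell the plates apart.

```bash
cat > h.py <<'E'
import numpy as np,cv2
from scipy.spatial.transform import Rotation as Ro
def R(c): 
    r=np.array(c['rotation']); return r if r.shape==(3,3) else Ro.from_euler('xyz',r).as_matrix()
def cast(c,px,z):
    px=np.atleast_2d(px).astype(float)
    d=np.c_[px,np.ones(len(px))]@np.linalg.inv(c['intrinsics']).T@R(c).T
    o=np.array(c['origin']); return o+d*((z-o[2])/d[:,2])[:,None]
def proj(c,p):
    q=(np.atleast_2d(p)-c['origin'])@R(c)@np.array(c['intrinsics']).T
    return q[:,:2]/q[:,2:]
E
python3 - <<'E'
import pickle,cv2,numpy as np
from h import *
c=pickle.load(open('top0.pkl','rb'));im=c['pixels'][...,::-1]
cv2.imwrite('pics/crop.png',cv2.resize(im[155:275,220:400],None,fx=4.4,fy=4.4,interpolation=cv2.INTER_CUBIC))
h=cv2.cvtColor(im,cv2.COLOR_BGR2HSV)
m=cv2.inRange(h,(100,0,150),(150,60,255)) ;m[:225]=0;m[275:]=0;m[:,:215]=0;m[:,392:]=0
for k in cv2.findContours(m,cv2.RETR_CCOMP,cv2.CHAIN_APPROX_NONE)[0]:
    if cv2.contourArea(k)>15:
        r=cv2.minAreaRect(k);print(r,cv2.contourArea(k),cast(c,r[0],.008))
for p in [(300,187),(265,180),(384,197),(178,127)]: print(p,cast(c,p,.02))
E
```

```text
((390.0, 255.5), (2.0, 27.0), 0.0) 26.0 [[ 0.44094972 -0.31363363  0.008     ]]
((343.55621337890625, 244.5415802001953), (19.729278564453125, 68.5827407836914), 81.46923065185547) 1244.0 [[ 0.46328428 -0.20469664  0.008     ]]
((324.0000305175781, 247.5000457763672), (9.192388534545898, 9.192387580871582), 45.0) 72.0 [[ 0.45508868 -0.15903936  0.008     ]]
((365.5, 241.5), (15.0, 9.0), 0.0) 100.0 [[ 0.47185135 -0.25604136  0.008     ]]
((259.0615539550781, 247.89231872558594), (19.821510314941406, 69.11216735839844), 74.74488067626953) 1256.0 [[ 0.44981823 -0.007362    0.008     ]]
((240.00003051757812, 253.0), (9.899494171142578, 9.899494171142578), 45.0) 80.0 [[0.43671335 0.03666627 0.008     ]]
((272.5, 244.5), (15.0, 9.0), 0.0) 102.0 [[ 0.45859536 -0.03849327  0.008     ]]
(300, 187) [[ 0.59428804 -0.09879137  0.02      ]]
(265, 180) [[ 0.60834176 -0.01652049  0.02      ]]
(384, 197) [[ 0.57661113 -0.29551994  0.02      ]]
(178, 127) [[0.72854214 0.19297584 0.02      ]]
```

View pics/crop.png

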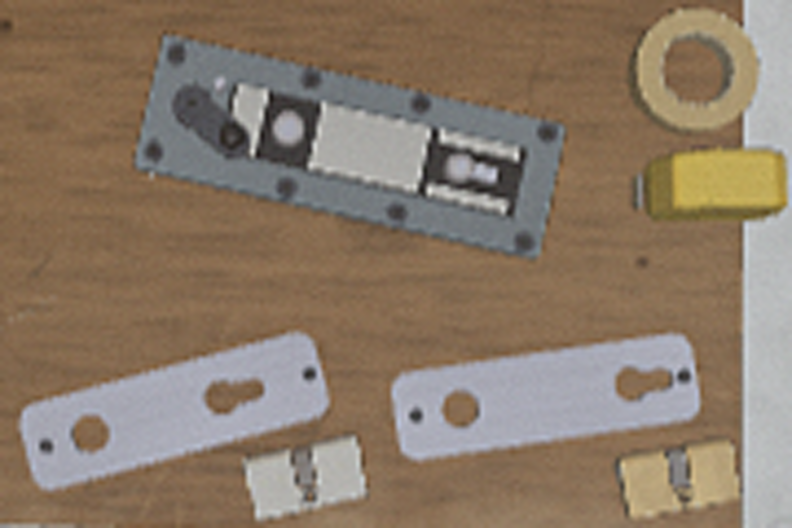

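The right-hand plate, next to the brass cylinder, has the wider hole spacing, so it is backplate_long. In the crop its holes are at (460,408) and (632,382). The jig's dog is partly open: pivot (190,105), knob (233,137). Next I'll get the rough poses and the wrist camera geometry.

```bash
cat >> h.py <<'E'
from station import telemetry, optics
def delta(p,yaw):
    o=telemetry.get_obs(); T=Ro.from_euler('xyz',o['eef_rot']); G=Ro.from_euler('xyz',[np.pi,0,yaw])
    d=T.inv().apply(np.array(p)-o['ee_pos'])*1e3; r=(T.inv()*G).as_rotvec()
    print('shift',d.round(1),'rot',r.round(4),'rows>=',max(np.linalg.norm(d)/41.7,np.linalg.norm(r)/.125).round(1))
E
python3 - <<'E'
import pickle
from h import *
c=pickle.load(open('top0.pkl','rb'))
f=lambda x,y:(x/4.4+220-.4,y/4.4+155-.4)
J=cast(c,[f(165,35),f(563,123),f(538,257),f(138,167)],.018);print(J,J.mean(0))
print('piv,knob',cast(c,f(190,105),.036),cast(c,f(233,137),.062))
P=cast(c,[f(460,408),f(632,382)],.008);print(P);e=P[0]-P[1];print(np.linalg.norm(e),np.arctan2(-e[0],e[1]))
e=J[[0,3]].mean(0)-J[[1,2]].mean(0);print(np.linalg.norm(e),np.arctan2(-e[0],e[1]))
w=optics.camera('wrist');print(w['intrinsics'],w['origin'],w['rotation'])
o=telemetry.get_obs();T=Ro.from_euler('xyz',o['eef_rot']);print(T.inv().apply(w['origin']-o['ee_pos']),T.inv().as_matrix()@R(w))
delta([.55,-.09,.30],1.5708-.05)
E
```

```text
[[ 0.64948161  0.00340498  0.018     ]
 [ 0.60837708 -0.21027558  0.018     ]
 [ 0.53641039 -0.19794543  0.018     ]
 [ 0.57805866  0.01539552  0.018     ]] [ 0.59308194 -0.09735513  0.018     ]
piv,knob [[ 0.60942164 -0.01170845  0.036     ]] [[ 0.58984369 -0.03478089  0.062     ]]
[[ 0.45549984 -0.1593722   0.008     ]
 [ 0.47188898 -0.25073119  0.008     ]]
0.09281739294318785 0.1775046820798945
0.21748298090191126 -0.19141802722500667
[[325.96679612   0.         276.46934223]
 [  0.         325.96679612 210.96636269]
 [  0.           0.           1.        ]] [ 0.26952008 -0.48466283  0.38349155] [ 2.89308911e+00  1.34728034e-03 -1.19409903e+00]
[ 7.17313170e-02 -5.27848098e-05 -1.78473046e-01] [[-1.08417000e-03 -9.69268924e-01 -2.46001175e-01]
 [ 9.99999317e-01 -9.43417201e-04 -6.90014114e-04]
 [ 4.36727498e-04 -2.46001755e-01  9.69269285e-01]]
shift [ 478.  -263.4  -94.7] rot [-8.000e-04 -6.000e-04 -1.143e+00] rows>= 13.3
```

```bash
python3 -c "
from h import *
delta([.53,-.12,.20],1.57)"
```

```text
shift [ 448.3 -242.8    5.3] rot [-8.0000e-04 -6.0000e-04 -1.1922e+00] rows>= 12.2
```

Request:
carry_out([
  [[34.5, -18.7, 0.4, 0, 0, 0, 94], [34.5, -18.7, 0.4, 0, 0, 0, 94], [34.5, -18.7, 0.4, 0, 0, 0, 94], [34.5, -18.7, 0.4, 0, 0, 0, 94], [34.5, -18.7, 0.4, 0, 0, 0, 94], [34.5, -18.7, 0.4, 0, 0, 0, 94], [34.5, -18.7, 0.4, 0, 0, 0, 94], [34.5, -18.7, 0.4, 0, 0, 0, 94], [34.5, -18.7, 0.4, 0, 0, 0, 94], [34.5, -18.7, 0.4, 0, 0, 0, 94], [34.5, -18.7, 0.4, 0, 0, 0, 94], [34.5, -18.7, 0.4, 0, 0, 0, 94], [34.5, -18.7, 0.4, 0, 0, 0, 94], [0, 0, 0, 0, 0, -0.12, 40], [0, 0, 0, 0, 0, -0.12, 40], [0, 0, 0, 0, 0, -0.12, 40], [0, 0, 0, 0, 0, -0.12, 40], [0, 0, 0, 0, 0, -0.12, 40], [0, 0, 0, 0, 0, -0.12, 40], [0, 0, 0, 0, 0, -0.12, 40]],
])

```text
time_s: 1.82
ee_pos: [0.53, -0.1198, 0.2]
eef_rot: [-3.141, 0.0, 1.224]
force: [-0.2, -1.0, 0.0]
grip_width: 0.0514
grip_force: 0.0
```

Request:
carry_out([
  [[0, 0, 0, 0, 0, -0.12, 40], [0, 0, 0, 0, 0, -0.12, 40], [0, 0, 0, 0, 0, -0.112, 40], [0, 0, 0, 0, 0, 0, 40], [0, 0, 0, 0, 0, 0, 40]],
])

```text
time_s: 2.23
ee_pos: [0.53, -0.1198, 0.2001]
eef_rot: [-3.141, -0.0, 1.566]
force: [-0.4, 0.0, -0.0]
grip_width: 0.0399
grip_force: 0.0
```

Run:
```python
from h import *
import pickle
o=telemetry.get_obs();print(o['ee_pos'],o['eef_rot'],o['force'])
w=optics.camera('wrist');w['ee']=o['ee_pos'];w['er']=o['eef_rot'];pickle.dump(w,open('w1.pkl','wb'))
cv2.imwrite('pics/w1.png',w['pixels'][...,::-1])
t=optics.camera('top');pickle.dump(t,open('t1.pkl','wb'))
```

```text
[ 0.52999329 -0.1197974   0.20008113] [-3.14124608e+00 -9.00598592e-05  1.56621653e+00] [-0.40377771  0.03745628 -0.0424808 ]
```

View pics/w1.png

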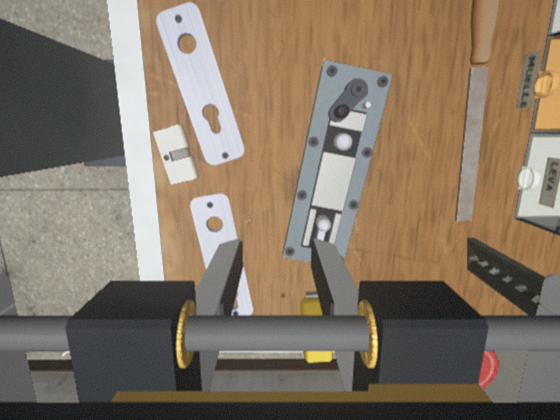

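The wrist view shows the jig: dog bolt (357,88), knob (342,111), round pin (344,142), profile pin (323,226). The short plate is upper left; the long plate is partly hidden by the fingers. I'll measure the jig here.

Run:
```python
from h import *
import pickle
for n in('w1','t1'):
    c=pickle.load(open(n+'.pkl','rb'));im=c['pixels'][...,::-1];h=cv2.cvtColor(im,cv2.COLOR_BGR2HSV)
    x0,y0,x1,y1=(275,55,400,262) if n=='w1' else (245,155,355,218)
    m=np.zeros(h.shape[:2],np.uint8);m[y0:y1,x0:x1]=cv2.inRange(h,(85,15,40),(125,120,190))[y0:y1,x0:x1]
    m=cv2.morphologyEx(m,cv2.MORPH_OPEN,np.ones((2,2)))
    k=max(cv2.findContours(m,cv2.RETR_EXTERNAL,cv2.CHAIN_APPROX_NONE)[0],key=cv2.contourArea)
    W=cast(c,k[:,0,:],.018)[:,:2].astype(np.float32);r=cv2.minAreaRect(W*1000);print(n,r)
    print(cv2.boxPoints(r))
    if n=='w1':
        cv2.imwrite('pics/w1c.png',cv2.resize(im[55:265,280:400],None,fx=2.85,fy=2.85,interpolation=cv2.INTER_CUBIC)) 
        for b in ((328,128,362,156),(308,212,340,242),(325,75,372,122)):
            print(b);s=h[b[1]:b[3],b[0]:b[2]]
            q=cv2.inRange(s,(0,0,175),(180,60,255)) if b[0]!=325 else cv2.inRange(s,(0,0,0),(180,255,45))
            N,L,S,C=cv2.connectedComponentsWithStats(q)
            for i in range(1,N):
                if S[i,4]>12: print(S[i],C[i]+b[:2])
```

```text
w1 ((594.4147338867188, -96.08956146240234), (217.80921936035156, 71.9700927734375), 78.74017333984375)
[[ 537.8578    -195.87157  ]
 [ 608.4426    -209.92435  ]
 [ 650.9717       3.6924438]
 [ 580.38684     17.745224 ]]
(328, 128, 362, 156)
[21  0 13  3 24] [356.45833333 128.58333333]
[  9   6  15  15 167] [343.55688623 141.28143713]
[ 0 25 12  3 21] [332.19047619 154.47619048]
(308, 212, 340, 242)
[  0   0   8  30 117] [310.35042735 223.27350427]
[ 22   2  10  28 145] [334.83448276 227.92413793]
[ 10   8  12  21 164] [322.71341463 228.55487805]
(325, 75, 372, 122)
t1 ((596.1730346679688, -35.71311950683594), (91.78297424316406, 59.60165786743164), 78.24031066894531)
[[557.64465   -74.567764 ]
 [615.99536   -86.71502  ]
 [634.7014      3.1415253]
 [576.3507     15.28878  ]]
```

View pics/w1c.png

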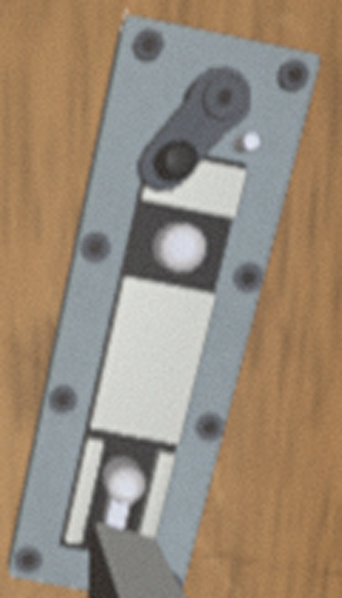

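Run:
```python
from h import *
import pickle
c=pickle.load(open('w1.pkl','rb'))
s=np.array([.5944,-.0961,.018]);a=-.1965;y=np.array([-np.sin(a),np.cos(a),0])
print('piv pred',s+.098*y,'seen',cast(c,(358,88.5),.041))
print('rp pred',s+.046*y,'seen',cast(c,(343.6,141.3),.033),'pp',s-.046*y,cast(c,(323,224),.033))
k=cast(c,(341.2,111),.062)[0];p=cast(c,(358,88.5),.041)[0];d=(k-p)[:2];print('knob',k,np.linalg.norm(d),'dir',d)
e=-y[:2];print('open angle cw',np.arctan2(e[1],e[0])-np.arctan2(d[1],d[0]))
```

```text
piv pred [6.13533313e-01 1.40797854e-05 1.80000000e-02] seen [[ 0.61050333 -0.01113421  0.041     ]]
rp pred [ 0.60338094 -0.05098523  0.018     ] seen [[ 0.60033294 -0.06179071  0.033     ]] pp [ 0.58541906 -0.14121477  0.018     ] [[ 0.58159019 -0.15112499  0.033     ]]
knob [ 0.59102234 -0.03306713  0.062     ] 0.029335341498852193 dir [-0.019481   -0.02193292]
open angle cw 0.5297618778333406
```

Request:
carry_out([
  [[21, 17.5, 20, 0, 0, 0, 0], [21, 17.5, 20, 0, 0, 0, 0], [20, 17.5, 20, 0, 0, 0, 0], [0, 0, 20, 0, 0, 0, 0], [0, 0, 20, 0, 0, 0, 0], [0, 0, 20, 0, 0, 0, 0], [0, 0, 20, 0, 0, 0, 0], [0, 0, 10, 0, 0, 0, 0], [0, 0, 6, 0, 0, 0, 0], [0, 0, 0, 0, 0, 0, 0]],
])

```text
time_s: 3.17
ee_pos: [0.5823, -0.0578, 0.0435]
eef_rot: [-3.14, -0.0, 1.569]
force: [-1.2, -0.4, -0.1]
grip_width: 0.0005
grip_force: 0.0
```

Request:
carry_out([
  [[5, 0, 0, 0, 0, 0, 0], [5, 0, 0, 0, 0, 0, 0], [5, 0, 0, 0, 0, 0, 0], [5, 0, 0, 0, 0, 0, 0], [5, 0, 0, 0, 0, 0, 0], [5, 0, 0, 0, 0, 0, 0], [5, 0, 0, 0, 0, 0, 0], [4, 0, 0, 0, 0, 0, 0], [0, 0, 0, 0, 0, 0, 0]],
])

```text
time_s: 3.92
ee_pos: [0.5828, -0.0182, 0.0451]
eef_rot: [3.141, 0.0, 1.57]
force: [-0.0, -0.2, 0.0]
grip_width: 0.0005
grip_force: 0.3
```

Request:
carry_out([
  [[-6, 0, 0, 0, 0, 0, 0], [0, 0, -30, 0, 0, 0, 0], [0, 0, -30, 0, 0, 0, 0], [-34.5, -7.5, -15, 0, 0, 0, 64], [-34.5, -7.5, -15, 0, 0, 0, 64], [-34.5, -7.5, -15, 0, 0, 0, 64], [-34.5, -7.5, -15, 0, 0, 0, 64], [-34.5, -7.5, -15, 0, 0, 0, 64], [-34.5, -7.5, -15, 0, 0, 0, 64], [-34.5, -7.5, -15, 0, 0, 0, 64], [0, 0, 0, 0, 0, 0, 64], [0, 0, 0, 0, 0, 0, 64]],
])

```text
time_s: 4.92
ee_pos: [0.5296, -0.2682, 0.2103]
eef_rot: [3.139, 0.001, 1.567]
force: [0.2, 0.5, 0.0]
grip_width: 0.0572
grip_force: 0.0
```

Run:
```python
from h import *
import pickle
o=telemetry.get_obs();print(o['ee_pos'],o['eef_rot'],o['force'])
w=optics.camera('wrist');w['ee']=o['ee_pos'];w['er']=o['eef_rot'];pickle.dump(w,open('w2.pkl','wb'))
t=optics.camera('top')
a=w['pixels'][...,::-1];b=cv2.resize(t['pixels'][155:220,240:360,::-1],None,fx=2,fy=2)
im=np.zeros((560,560,3),np.uint8);im[:420]=a;im[420:550,:240]=b
cv2.imwrite('pics/w2.png',im)
```

```text
[ 0.52964184 -0.26817082  0.21034259] [3.13949164e+00 8.69200094e-04 1.56686437e+00] [0.18290794 0.54802034 0.01186914]
```

View pics/w2.png

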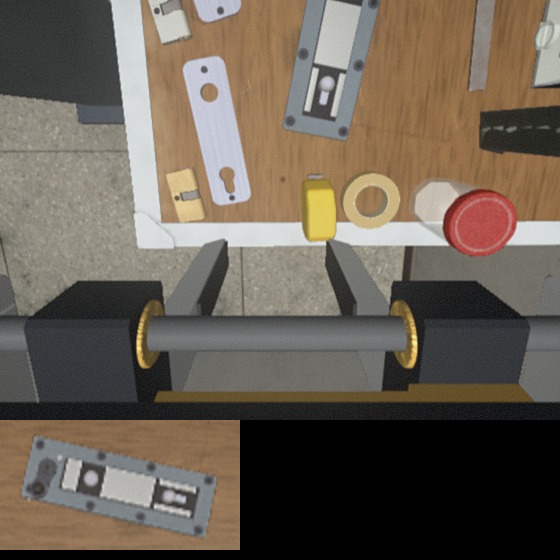

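The dog now points along −x, clear of the plate's place. The long plate is fully in view with its round hole at (209,92) and its profile hole at about (228,180). I'll measure the plate now.

Run:
```python
from h import *
import pickle
c=pickle.load(open('w2.pkl','rb'));im=c['pixels'][...,::-1];h=cv2.cvtColor(im,cv2.COLOR_BGR2HSV)
m=np.zeros(h.shape[:2],np.uint8);m[48:215,178:258]=cv2.inRange(h,(105,8,150),(150,80,255))[48:215,178:258]
K,H=cv2.findContours(m,cv2.RETR_CCOMP,cv2.CHAIN_APPROX_NONE)
for k in K:
    A=cv2.contourArea(k)
    if A<20: continue
    W=cast(c,k[:,0,:],.008)[:,:2].astype(np.float32)*1000;r=cv2.minAreaRect(W)
    M=cv2.moments(k);q=(M['m10']/M['m00'],M['m01']/M['m00']);print(A,r,q,cast(c,q,.008)[0,:2])
p=cast(c,[(228,174),(209,92)],.008);print(p)
```

```text
5628.5 ((464.1947021484375, -202.96762084960938), (45.768795013427734, 161.0138702392578), 9.900283813476562) (216.83817476533116, 129.1381954931746) [ 0.46327652 -0.1974968 ]
30.5 ((476.49603271484375, -276.3423767089844), (6.933891296386719, 7.589858055114746), 43.166587829589844) (231.41530054644807, 197.17486338797812) [ 0.47670191 -0.27624695]
338.5 ((471.8127136230469, -254.52603149414062), (33.17072296142578, 19.895193099975586), 87.91355895996094) (227.87838503200393, 178.17774495322502) [ 0.47343934 -0.25343854]
301.0 ((456.646484375, -157.79664611816406), (21.70461654663086, 20.673152923583984), 42.01280212402344) (209.0564784053156, 92.25027685492802) [ 0.4566789  -0.15801065]
43.0 ((452.49298095703125, -134.21463012695312), (7.805233001708984, 7.188211441040039), 41.30415725708008) (203.8139534883721, 69.1046511627907) [ 0.4523242  -0.13428119]
[[ 0.47378762 -0.24851672  0.008     ]
 [ 0.45663127 -0.15774985  0.008     ]]
```

```bash
python3 -c "
from h import *
delta([.4644,-.2031,.06],1.742)"
```

```text
shift [ 62.7 -65.6 149.1] rot [ 0.     -0.0004 -0.1723] rows>= 4.2
```

Request:
carry_out([
  [[12.6, -13.1, 29.8, 0, 0, 0, 64], [12.6, -13.1, 29.8, 0, 0, 0, 64], [12.5, -13.1, 29.8, 0, 0, 0, 64], [12.5, -13.1, 29.8, 0, 0, 0, 64], [12.5, -13.2, 29.8, 0, 0, 0, 64], [0, 0, 0, 0, 0, -0.086, 64], [0, 0, 0, 0, 0, -0.086, 64], [0, 0, 20, 0, 0, 0, 64], [0, 0, 20, 0, 0, 0, 64], [0, 0, 11, 0, 0, 0, 64], [0, 0, 5, 0, 0, 0, 64], [0, 0, 0, 0, 0, 0, 64]],
])

```text
time_s: 6.02
ee_pos: [0.464, -0.2027, 0.0034]
eef_rot: [-3.14, -0.001, 1.743]
force: [-0.4, -0.2, 1.0]
grip_width: 0.0635
grip_force: 0.0
```

Request:
carry_out([
  [[0, 0, 0, 0, 0, 0, 40], [0, 0, 0, 0, 0, 0, 36], [0, 0, 0, 0, 0, 0, 36], [0, 0, 0, 0, 0, 0, 36], [0, 0, 0, 0, 0, 0, 36], [0, 0, 0, 0, 0, 0, 36]],
], squeeze=40)

```text
time_s: 6.52
ee_pos: [0.4647, -0.2037, 0.0049]
eef_rot: [3.141, 0.001, 1.742]
force: [-1.8, 1.2, 7.1]
grip_width: 0.0428
grip_force: 40.0
```

Request:
carry_out([
  [[0, 0, -10, 0, 0, 0, 36], [0, 0, -25, 0, 0, 0, 36], [0, 0, -25, 0, 0, 0, 36], [0, 0, -27, 0, 0, 0, 36], [0, 0, 0, 0, 0, 0, 36]],
])

```text
time_s: 6.93
ee_pos: [0.4662, -0.2045, 0.0964]
eef_rot: [3.136, 0.004, 1.742]
force: [1.2, -0.7, -1.0]
grip_width: 0.0428
grip_force: 40.0
```

Run:
```python
from h import *
import pickle
o=telemetry.get_obs();print(o['ee_pos'],o['eef_rot'],o['force'])
w=optics.camera('wrist');w['ee']=o['ee_pos'];w['er']=o['eef_rot'];pickle.dump(w,open('w3.pkl','wb'))
cv2.imwrite('pics/w3.png',w['pixels'][...,::-1])
delta([.591,-.1065,.09],1.5708-.2)
```

```text
[ 0.46620294 -0.20448184  0.09641952] [3.13604264 0.00424479 1.74175143] [ 1.1519591  -0.69405933 -0.99118058]
shift [ 74.8 140.4   4.2] rot [0.0042 0.0021 0.3709] rows>= 3.8
```

View pics/w3.png

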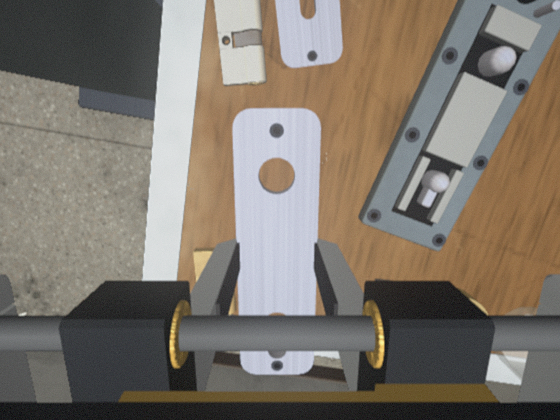

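The plate is held level. Its round hole is at (276,176), with screw holes at (277,130) and (277,366). The jig's pins show at (496,60) and (435,182). I'll locate the plate in the tool frame and re-measure the pins from this view.

```bash
cat >> h.py <<'E'
def intool(c,px,zt):  # pixels -> tool frame on plane z_tool=zt
    T=Ro.from_euler('xyz',c['er']);o=T.inv().apply(c['origin']-c['ee'])
    px=np.atleast_2d(px).astype(float);d=T.inv().apply((np.c_[px,np.ones(len(px))]@np.linalg.inv(c['intrinsics']).T)@R(c).T)
    return (o+d*((zt-o[2])/d[:,2])[:,None])*1e3
E
python3 - <<'E'
from h import *
import pickle
c=pickle.load(open('w3.pkl','rb'));im=c['pixels'][...,::-1];h=cv2.cvtColor(im,cv2.COLOR_BGR2HSV)
m=cv2.inRange(h,(105,8,140),(150,80,255));b=np.zeros_like(m);b[100:240,225:330]=m[100:240,225:330]
for k in cv2.findContours(b,cv2.RETR_CCOMP,cv2.CHAIN_APPROX_NONE)[0]:
    A=cv2.contourArea(k)
    if A<60: continue
    M=cv2.moments(k);q=(M['m10']/M['m00'],M['m01']/M['m00']);print(A,q,intool(c,q,-.0031).round(1))
for r in(150,200,230):
    x=np.where(b[r]>0)[0];print(r,intool(c,[(x.min()-.5,r),(x.max()+.5,r)],-.0031).round(1).tolist())
print('end',intool(c,[(277,107.5),(277,130),(277,366)],-.0031).round(1))
for bx in((475,45,520,80),(418,168,452,212)):
    s=h[bx[1]:bx[3],bx[0]:bx[2]];q=cv2.inRange(s,(0,0,185),(180,50,255));N,L,S,C=cv2.connectedComponentsWithStats(q)
    for i in range(1,N):
        if S[i,4]>25: print(S[i],C[i]+bx[:2])
cv2.imwrite('pics/w3c.png',cv2.resize(im[30:250,360:560],None,fx=2.7,fy=2.7,interpolation=cv2.INTER_CUBIC))
E
```

```text
10760.5 (276.2364667069374, 173.72934962749562) [[47.6  0.3 -3.1]]
1082.5 (276.2648190916089, 174.71516551193224) [[47.1  0.3 -3.1]]
160.0 (276.11875, 130.0) [[70.5  0.3 -3.1]]
150 [[60.3, -22.3, -3.1], [60.2, 23.3, -3.1]]
200 [[33.2, -22.7, -3.1], [33.1, 23.0, -3.1]]
230 [[15.9, -22.7, -3.1], [15.8, 23.0, -3.1]]
end [[ 81.8   0.8  -3.1]
 [ 70.5   0.7  -3.1]
 [-74.1   0.7  -3.1]]
[ 21   3  19  17 236] [505.31779661  56.05084746]
[ 16   7  14  14 154] [440.65584416 181.76623377]
[  5  22  13  16 123] [428.69105691 197.98373984]
```

View pics/w3c.png

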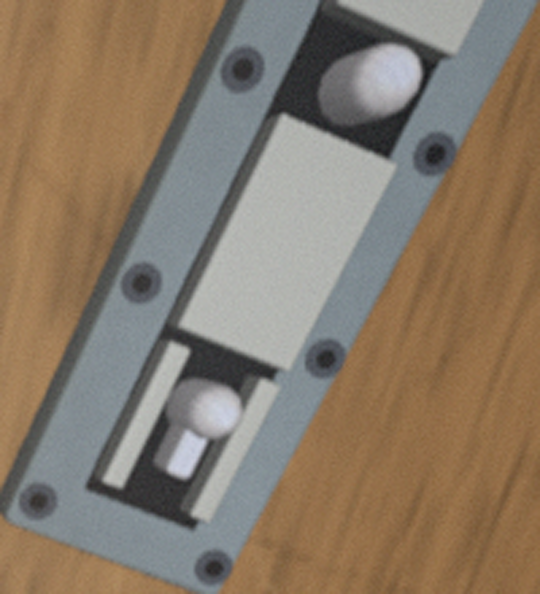

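Run:
```python
from h import *
import pickle
c=pickle.load(open('w3.pkl','rb'))
p=cast(c,[(504.4,59),(438.8,181.8)],.036);e=p[0]-p[1];print(p,p.mean(0),np.linalg.norm(e),np.arctan2(-e[0],e[1]))
c=pickle.load(open('w1.pkl','rb'))
p=cast(c,[(343.2,141),(323,223.3)],.036);e=p[0]-p[1];print(p,p.mean(0),np.linalg.norm(e),np.arctan2(-e[0],e[1]))
```

```text
[[ 0.59944594 -0.06329054  0.036     ]
 [ 0.58005008 -0.15180518  0.036     ]] [ 0.58974801 -0.10754786  0.036     ] 0.09061478964651458 -0.21571655310276183
[[ 0.59930394 -0.06136909  0.036     ]
 [ 0.58112531 -0.14943332  0.036     ]] [ 0.59021463 -0.10540121  0.036     ] 0.08992090879273788 -0.20356547580658962
```

Request:
carry_out([
  [[0, 0, 0, 0, 0, 0.094, 36], [0, 0, 0, 0, 0, 0.094, 36], [0, 0, 0, 0, 0, 0.094, 36], [0, 0, 0, 0, 0, 0.092, 36], [0, 0, 0, 0, 0, 0, 36], [0, 0, 0, 0, 0, 0, 36]],
])

```text
time_s: 7.48
ee_pos: [0.464, -0.2033, 0.0905]
eef_rot: [-3.14, -0.0, 1.371]
force: [-0.9, 0.8, -2.1]
grip_width: 0.0429
grip_force: 40.0
```

```bash
python3 -c "
from h import *
print(telemetry.get_obs()['eef_rot'])
delta([.5902,-.1065,.065],1.368)"
```

```text
[-3.14024475e+00 -4.12106679e-04  1.37059102e+00]
shift [120.  104.5  25.4] rot [-0.0013 -0.0004  0.0026] rows>= 3.9
```

Request:
carry_out([
  [[20, 17.4, 0, 0, 0, 0, 36], [20, 17.4, 0, 0, 0, 0, 36], [20, 17.4, 0, 0, 0, 0, 36], [20, 17.4, 0, 0, 0, 0, 36], [20, 17.4, 0, 0, 0, 0, 36], [20, 17.4, 0, 0, 0, 0.003, 36], [0, 0, 13, 0, 0, 0, 36], [0, 0, 12, 0, 0, 0, 36], [0, 0, 9, 0, 0, 0, 36], [0, 0, 5, 0, 0, 0, 36], [0, 0, 0, 0, 0, 0, 36], [0, 0, 0, 0, 0, 0, 36], [0, 0, 0, 0, 0, 0, 36]],
])

```text
time_s: 8.57
ee_pos: [0.5909, -0.1075, 0.0529]
eef_rot: [3.141, 0.0, 1.364]
force: [-0.2, -0.8, -2.1]
grip_width: 0.0427
grip_force: 40.0
```

Run:
```python
from h import *
import pickle
o=telemetry.get_obs();print(o['ee_pos'],o['eef_rot'],o['force'])
w=optics.camera('wrist');w['ee']=o['ee_pos'];w['er']=o['eef_rot'];pickle.dump(w,open('w4.pkl','wb'))
im=w['pixels'][...,::-1]
cv2.imwrite('pics/w4.png',np.hstack([cv2.resize(im[60:240,210:350],None,fx=3,fy=3,interpolation=cv2.INTER_CUBIC),cv2.resize(im[240:420,220:340],None,fx=3,fy=3,interpolation=cv2.INTER_CUBIC)]))
```

```text
[ 0.59092454 -0.10754132  0.05286231] [3.14073758e+00 4.23585306e-05 1.36446977e+00] [-0.22569869 -0.83298847 -2.09085831]
```

View pics/w4.png

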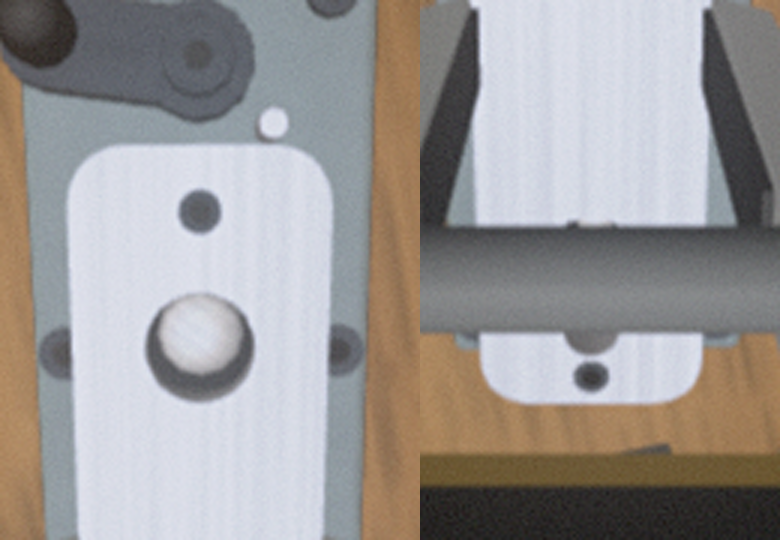

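The round pin shows through the hole: hole centre at crop (200,347), pin tip at (200,333). They are centred side to side. I'll correct for parallax along the plate.

Run:
```python
from h import *
import pickle
c=pickle.load(open('w4.pkl','rb'));T=Ro.from_euler('xyz',c['er'])
im=c['pixels'];g=cv2.cvtColor(im,cv2.COLOR_RGB2GRAY);f=lambda x,y:(x/3+210-.33,y/3+60-.33)
zb=c['ee'][2]-.0034
tl=lambda px,z:T.inv().apply(cast(c,px,z)-c['ee'])*1e3
for dz in(.006,.008):print('hole',tl(f(200,347.5),zb+dz).round(2))
for z in(.031,.035,.039):print('pin',tl(f(199.5,333.5),z).round(2))
# pivot & stop along, jig axis vs plate axis
a=tl([f(199,52)],.041)[0];b=tl([f(199.5,333.5)],.037)[0];print(a,b,np.arctan2((a-b)[1],(a-b)[0]), np.hypot(*(a-b)[:2]))
q=tl([f(200,212),f(200,347.5)],zb+.008);print('plate screw,hole',q,'ends',tl([f(200,144),(220+590/3,240+403/3),(220+591/3,240+377/3)],zb+.008))
```

```text
hole [[46.79  0.24 -2.6 ]]
hole [[47.07  0.24 -4.6 ]]
pin [[46.22  0.14 21.86]]
pin [[46.73  0.14 17.86]]
pin [[47.24  0.14 13.86]]
[98.71639151  0.12155771 11.85823457] [46.98353894  0.14141539 15.86044435] -0.0003838504778509863 51.732856381196434
plate screw,hole [[70.56337736  0.27257785 -4.60275757]
 [47.07485119  0.24446647 -4.60178667]] ends [[ 81.77473645   0.28599576  -4.603221  ]
 [-79.0118913   88.65215391  -4.52085062]
 [-72.59546693  88.18887171  -4.52151855]]
```

Alignment is within about 0.3 mm and the yaw matches. I'll lower the plate onto the pads.

Request:
carry_out([
  [[0, 0, 4, 0, 0, 0, 36], [0, 0, 4, 0, 0, 0, 36], [0, 0, 3, 0, 0, 0, 36], [0, 0, 3, 0, 0, 0, 36], [0, 0, 2, 0, 0, 0, 36], [0, 0, 2, 0, 0, 0, 36], [0, 0, 1, 0, 0, 0, 36], [0, 0, 0, 0, 0, 0, 36], [0, 0, 0, 0, 0, 0, 36]],
])

```text
time_s: 9.37
ee_pos: [0.5909, -0.107, 0.0333]
eef_rot: [3.142, -0.0, 1.365]
force: [0.6, 0.0, -2.4]
grip_width: 0.0432
grip_force: 40.0
```

Request:
carry_out([
  [[0, 0, 1.5, 0, 0, 0, 36], [0, 0, 1.5, 0, 0, 0, 36], [0, 0, 1.5, 0, 0, 0, 36], [0, 0, 1.5, 0, 0, 0, 36], [0, 0, 0, 0, 0, 0, 36], [0, 0, 0, 0, 0, 0, 36]],
])

```text
time_s: 9.87
ee_pos: [0.5909, -0.1071, 0.0276]
eef_rot: [3.141, 0.0, 1.365]
force: [-0.9, 0.8, 3.7]
grip_width: 0.0429
grip_force: 40.0
```

Request:
carry_out([
  [[0, 0, 1.5, 0, 0, 0, 36], [0, 0, 1.5, 0, 0, 0, 36], [0, 0, 1.5, 0, 0, 0, 36], [0, 0, 1.5, 0, 0, 0, 36], [0, 0, 0.5, 0, 0, 0, 36], [0, 0, 0, 0, 0, 0, 36]],
])

```text
time_s: 10.37
ee_pos: [0.591, -0.1071, 0.0228]
eef_rot: [3.141, 0.0, 1.365]
force: [-12.2, 2.7, 23.9]
grip_width: 0.043
grip_force: 40.0
```

Request:
carry_out([
  [[0, 0, -1, 0, 0, 0, 60], [0, 0, 0, 0, 0, 0, 60], [0, 0, 0, 0, 0, 0, 60], [0, 0, 0, 0, 0, 0, 60], [0, 0, -20, 0, 0, 0, 60], [0, 0, -20, 0, 0, 0, 60], [0, 0, 0, 0, 0, 0, 0], [0, 0, 0, 0, 0, 0, 0], [0, 0, 0, 0, 0, 0, 0], [0, 0, 0, 0, 0, 0, 0], [0, 0, 0, 0, 0, 0, 0], [0, 0, 0, 0, 0, 0, 0], [0, 0, 10, 0, 0, 0, 0], [0, 0, 10, 0, 0, 0, 0], [0, 0, 8, 0, 0, 0, 0], [0, 0, 4, 0, 0, 0, 0], [0, 0, 1, 0, 0, 0, 0], [0, 0, 1, 0, 0, 0, 0], [0, 0, 0, 0, 0, 0, 0]],
])

```text
time_s: 11.95
ee_pos: [0.5909, -0.1071, 0.0277]
eef_rot: [3.141, 0.0, 1.365]
force: [0.0, 1.1, -0.5]
grip_width: 0.0004
grip_force: 0.0
```

Request:
carry_out([
  [[0, 0, 1, 0, 0, 0, 0], [0, 0, 1, 0, 0, 0, 0], [0, 0, 1, 0, 0, 0, 0], [0, 0, 1, 0, 0, 0, 0], [0, 0, 0, 0, 0, 0, 0], [0, 0, 0, 0, 0, 0, 0]],
])

```text
time_s: 12.45
ee_pos: [0.5912, -0.1071, 0.0261]
eef_rot: [3.14, 0.0, 1.365]
force: [-10.9, 1.9, 22.8]
grip_width: 0.0005
grip_force: 11.9
```

Tip at z = 26.1 mm under about 23 N, so the plate top is at the seated height: flush. Next I'll swing the dog back.

Request:
carry_out([
  [[0, 0, -10, 0, 0, 0, 0], [0, 0, -33, 0, 0, 0, 0], [0, 0, -33, 0, 0, 0, 0], [30.5, -7.5, 0, 0, 0, 0, 0], [30.5, -7.5, 0, 0, 0, 0, 0], [30.5, -7.5, 0, 0, 0, 0, 0], [30.5, -7.5, 0, 0, 0, 0, 0], [0, 0, 0, 0, 0, 0, 0], [0, 0, 20, 0, 0, 0, 0], [0, 0, 20, 0, 0, 0, 0], [0, 0, 10, 0, 0, 0, 0], [0, 0, 5, 0, 0, 0, 0], [0, 0, 0, 0, 0, 0, 0], [0, 0, 0, 0, 0, 0, 0]],
])

```text
time_s: 13.62
ee_pos: [0.5868, 0.0182, 0.0454]
eef_rot: [3.141, -0.0, 1.365]
force: [0.4, -1.0, -0.1]
grip_width: 0.0004
grip_force: 0.0
```

Request:
carry_out([
  [[-5, 0, 0, 0, 0, 0, 0], [-5, 0, 0, 0, 0, 0, 0], [-5, 0, 0, 0, 0, 0, 0], [-5, 0, 0, 0, 0, 0, 0], [-5, 0, 0, 0, 0, 0, 0], [-4, 0, 0, 0, 0, 0, 0], [0, 0, 0, 0, 0, 0, 0]],
])

```text
time_s: 14.2
ee_pos: [0.5817, -0.0103, 0.0458]
eef_rot: [3.138, -0.001, 1.364]
force: [5.0, 4.7, -1.2]
grip_width: 0.0003
grip_force: 2.5
```

Request:
carry_out([
  [[3, 0, 0, 0, 0, 0, 0], [0, 0, -20, 0, 0, 0, 0], [0, 0, -20, 0, 0, 0, 0], [-10, -9, 0, 0, 0, 0, 0], [-11, -9, 0, 0, 0, 0, 0], [0, 0, 0, 0, 0, 0, 0], [0, 0, 20, 0, 0, 0, 0], [0, 0, 15, 0, 0, 0, 0], [0, 0, 5, 0, 0, 0, 0], [0, 0, 0, 0, 0, 0, 0]],
])

```text
time_s: 15.03
ee_pos: [0.5588, -0.0237, 0.0437]
eef_rot: [-3.139, 0.0, 1.365]
force: [-1.0, -0.9, 0.2]
grip_width: 0.0007
grip_force: 0.0
```

Request:
carry_out([
  [[0, 4, 0, 0, 0, 0, 0], [0, 4, 0, 0, 0, 0, 0], [0, 4, 0, 0, 0, 0, 0], [0, 4, 0, 0, 0, 0, 0], [0, 4, 0, 0, 0, 0, 0], [0, 3, 0, 0, 0, 0, 0], [0, 2, 0, 0, 0, 0, 0], [0, 2, 0, 0, 0, 0, 0], [0, 0, 0, 0, 0, 0, 0], [0, 0, 0, 0, 0, 0, 0]],
])

```text
time_s: 15.87
ee_pos: [0.5858, -0.0295, 0.045]
eef_rot: [-3.141, 0.0, 1.365]
force: [-2.0, -1.0, 0.0]
grip_width: 0.0009
grip_force: 1.2
```

Request:
carry_out([
  [[0, 1, 0, 0, 0, 0, 0], [0, 1, 0, 0, 0, 0, 0], [0, 1, 0, 0, 0, 0, 0], [0, 1, 0, 0, 0, 0, 0], [0, 0, 0, 0, 0, 0, 0], [0, 0, 0, 0, 0, 0, 0]],
])

```text
time_s: 16.37
ee_pos: [0.5885, -0.0301, 0.0447]
eef_rot: [-3.139, 0.0, 1.365]
force: [-13.0, -1.7, 5.9]
grip_width: 0.0005
grip_force: 6.0
```

13 N at the expected position means the dog is at its stop. I'll retreat and check.

Request:
carry_out([
  [[0, -4, 0, 0, 0, 0, 0], [0, -6, 0, 0, 0, 0, 0], [0, 0, -30, 0, 0, 0, 0], [0, 0, -40, 0, 0, 0, 0], [-40, 0, -10, 0, 0, 0, 0], [-40, 0, -10, 0, 0, 0, 0], [-40, 0, -10, 0, 0, 0, 0], [-40, 0, -10, 0, 0, 0, 0], [0, 0, 0, 0, 0, 0, 0], [0, 0, 0, 0, 0, 0, 0], [0, 0, 0, 0, 0, 0, 0]],
])

```text
time_s: 17.28
ee_pos: [0.5471, -0.1842, 0.1547]
eef_rot: [3.141, -0.0, 1.365]
force: [-0.7, 1.0, 0.9]
grip_width: 0.0005
grip_force: 0.0
```

Run:
```python
from h import *
o=telemetry.get_obs();print(o['ee_pos'],o['force'])
a=optics.camera('wrist')['pixels'][:240,200:440,::-1];s=optics.camera('scene')['pixels'][150:270,220:400,::-1]
cv2.imwrite('pics/end.png',np.hstack([cv2.resize(a,(480,480)),cv2.resize(s,(320,213)).repeat(1,0) if 0 else cv2.copyMakeBorder(cv2.resize(s,(320,213)),0,267,0,0,0)]))
```

```text
[ 0.54709719 -0.18424091  0.15465768] [-0.67834323  0.9574999   0.8817432 ]
```

View pics/end.png

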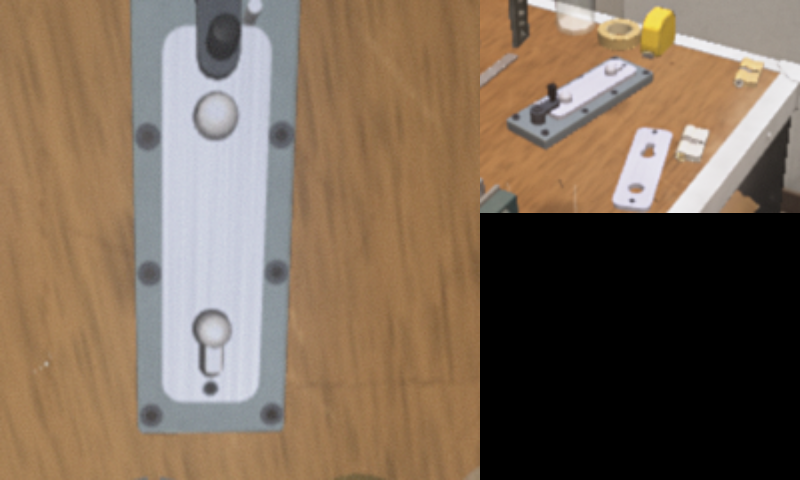

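The plate is seated on both pins (216,115) and (212,328). The dog's arm lies straight along the jig over the plate's end, against its stop pin (255,12). The short plate and both cylinders look unmoved.

```bash
python3 -c "
from station import ctrl
print(ctrl.hand_in())"
```

```text
the job is handed in; nothing more can be done
None
```

I loaded the jig and handed the job in at about 17 s: the matching (long) backplate sits flush on both pins, the dog is swung fully back over its end, and the other items in the final views look unmoved (the oil bottle was out of frame).

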